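Walk the keepsake chest up to the display riser

TASK

The big keepsake chest (the larger of the two dark wooden boxes) is too heavy to lift, so walk it forward, away from you, up to the long low riser: push its two near corners by turns, swinging it about 15 degrees to one side, then about 15 degrees to the other and so on, never beyond 30 degrees off the riser's line and without tipping it. Finish with its far face square to the riser and close up against it (within about a centimetre), somewhere along the riser's length, and leave the smaller box and the candle jar where they stand.

Things in the scene. Friction and masses are not known exactly. Their poses are not given: they have to be found in the camera images.
- chest: Big lidded chest, dark wood: 130 mm deep (x; its -x face is towards the robot), 180 wide (y), 70 tall, 1.4-1.8 kg, loose. Flat inset plinth 100 x 120 x 12 mm under it. Origin: centre of underside. Pushed (5-15 N) near one end of its near face it pivots about a point 70-100 mm past its middle, gaining 3-5 cm a swing. Starts 110-210 mm short of the riser, up to 10 degrees off its line.
- riser: Long low display riser of light wood, fixed beyond the boxes: 90 mm deep (x), 740 mm long (y), 50 mm tall. Origin: centre of underside; +x points away from the robot, the near face is at x = -45 mm. The square chest touches it when the chest's origin is 110 mm short of the riser's origin along the riser's x.
- small_box: Smaller lidded box of the same dark wood, a bystander: 80 mm deep (x), 90 mm wide (y), 50 mm tall, 0.4 kg, loose. Origin: centre of its underside. The chest, this box and the candle stand side by side in any order, their middles about 230 mm apart.
- candle: Candle jar, a bystander: amber glass with a dark lid, 74 mm across, 72 mm tall, 0.4 kg, loose. Origin: centre of its underside. (Outside the row of three, about 470 mm left and right of the robot's centre line, stand a white lantern 190 mm tall and a glass vase with leaves 160 mm tall.)

How it is judged (in metres and radians):
On the way, in this order (a step that is already met when the one before it is completed fails the run):
1. a push at one corner has swung the chest more than 11.5 degrees off the riser's line (angle between the x axis of chest and the x axis of riser, either way round above 0.2 rad), for 0.1 s.
2. a push at the other corner has brought it back through the riser's line (within 7 degrees) (angle between the x axis of chest and the x axis of riser, either way round below 0.12 rad), for 0.1 s.
3. it has been swung more than 11.5 degrees off the line again, to either side (angle between the x axis of chest and the x axis of riser, either way round above 0.2 rad), for 0.1 s.
At the end, for the whole second after the job is handed in: The chest stands flat and at rest on the dresser top in front of the riser, within its length, its axes within 10 degrees of the riser's and its origin no more than 130 mm short of the riser's origin along the riser's x (touching is 110 mm) (x of chest in the frame of riser between -0.13 and -0.1 m and y of chest in the frame of riser between -0.275 and 0.275 m and angle between the x axis of chest and the x axis of riser, either way round below 0.175 rad and angle between chest's own z axis and vertical below 0.05 rad and height (world z) of chest below 0.01 m and linear speed of chest below 0.02 m/s).
It fails at once if the chest is tipped by more than 9 degrees (angle between chest's own z axis and vertical above 0.16 rad).
It fails at once if the chest is lifted off the dresser top by more than 20 mm (height (world z) of chest above 0.02 m).
It fails at once if the chest is turned more than 34 degrees off the riser's line (angle between the x axis of chest and the x axis of riser, either way round above 0.6 rad).
It fails at once if the small box is moved more than 15 mm (distance of small_box from where it was at the start of the episode above 0.015 m).
It fails at once if the candle jar is moved more than 15 mm (distance of candle from where it was at the start of the episode above 0.015 m).
It also fails if it takes over 58 s, if anything falls off the work surface, if the arm or the gripper's body presses on something with over 40 N, if the wrist force passes 120 N, or if a joint passes its speed limit or range.

ROBOT

A 6-joint arm with a two-finger parallel gripper is mounted at the origin on the work surface. World frame = base frame: x ahead of the robot, y to its left, z up, the work surface at z = 0. Lengths are in m, angles in degrees, forces in N, time in s.
With the tool pointing down it reaches from about 0.4 to 0.825 m from the base axis. Payload 7 kg.
Tool frame: the origin (TCP) lies midway between the tips of the shut fingers; the grasp point (between the pads) lies r.grip_depth behind it (r.grip_depth is the distance from the TCP to the grasp point, in m); z points along the fingers, y is the line along which they close (so a half turn about z gives the same grasp; the last joint's range is limited). The gripper opens to 88 mm and grips with 3 to 60 N. Pads are 19 mm wide; open, the fingers measure 130 mm over their backs; the gripper's body (78 mm by 193 mm) begins 47 mm behind the grasp point.
Start: joints at [86.522, 20.546, 0.682, 0, -70.136, -16.507], TCP at [0.231, 0.634, 0.227] pointing down, gripper open.
Joint ranges: [-176.03, 176.03], [-82.01, 121.73], [-58.28, 71.71], [-173.87, 95.51], [-174.79, -0.11], [-173.66, 173.66]. Speed limits (degrees/s): [136.94, 136.94, 172.46, 180, 180, 180].

INTERFACE

Orientations are given as [roll, pitch, yaw] about the fixed x, y, z axes, in that order (R = Rz(yaw) Ry(pitch) Rx(roll)).
In Python, from plant import r gives the robot as it stands.
- The arm moves only by the shell command python3 drive.py 'ROWS' [OPENING] [FORCE]. ROWS is a JSON object with one list for each field, all of the same length, 1 to 12, a row being the entries at one place: sx, sy, sz (the shift in m), ax, ay, az (a rotation vector in degrees); each row is the pose to reach, as a shift and turn from the pose commanded when the command began, along the tool's axes at that moment; what a row does not reach only later rows make up. A row lasts 1/12 s, in which the tool goes at most 0.0417 m and 7.16 degrees, less where a joint would pass 70% of its speed; a pose out of reach is approached as far as the arm can. OPENING is the finger opening in m, set as the command begins (- or left out keeps the last). The fingers move at their own pace and stop on an object; FORCE is the grip in N (left out, the last holds). Time passes only in rows, so rows that do not move let the fingers close. It prints the time, the measured TCP pose, the force, the opening and the grip force at its end. Input that does not fit is refused with a message, and nothing moves.
- r.get_state(): the state, without advancing time (a new reading comes with each control period).
- r.capture(name): name is "side" or "top"; returns a dict with "frame" (480x640x3 uint8, red, green, blue), "z_map" (480x640 float32, m along the optical axis (not along the pixel's ray), 0 where there is no reading), "fx", "fy", "cx", "cy" (pixels), "cam_to_world" (4x4, takes a point from camera to world coordinates). Camera axes: x right, y down, z forward; pixel columns grow to the right and rows downward; lengths in m; the calibration is good to about 2 mm. A picture is of the moment at which its call begins.
- r.close_job(): hands the job in; it is judged then, once.
The state is a dict: "time_s": time; "joints": joint angles; "qd": joint speeds; "joint_torque": joint torques, N m; "tcp_pos": TCP position; "eef_rot": TCP orientation; "contact_force": force on the tool from outside, world axes, zero at the start; "moment": the same for the moment, N m; "gripper_width": finger opening in m; "gripper_force": force on a finger pad.
Only numpy, scipy, OpenCV 4.12 (cv2) and the standard library are available. Lean on these libraries where they do the work, as an engineer would, in place of code of your own. Each camera call takes 0.05 s, during which the arm holds its last target. There are 200 camera calls.

## Working session

There is one attempt and no reset: what is moved stays moved. The work goes in short steps, Python scripts to look and compute and a shell command to move; the robot and the scene stay as the last step left them, time stands still between calls to the robot, and variables do not carry over. Pictures are saved under pics/ and viewed, at most 10 in all, crops included, and the job is handed in when it is done.

```bash
ls; mkdir -p pics
python3 - <<'E'
from plant import r
import cv2,numpy as np
for n in("top","side"):
    c=r.capture(n); cv2.imwrite(f"pics/{n}0.png",c["frame"][:,:,::-1]); np.savez(f"{n}0.npz",**c)
    print(n,c["fx"],c["cx"],c["cy"],np.round(c["cam_to_world"],3).tolist())
s=r.get_state();print(s["tcp_pos"],s["eef_rot"],s["gripper_width"],r.grip_depth,s["time_s"])
E
```

```text
drive.py
pics
plant.py
top 549.1065827076166 321.775988818359 234.00697137643473 [[-0.015, -0.985, 0.17, 0.489], [-1.0, 0.019, 0.024, -0.008], [-0.027, -0.169, -0.985, 0.913], [0.0, 0.0, 0.0, 1.0]]
side 554.8705829566914 321.15262040109815 229.44060852991777 [[0.875, -0.298, 0.381, 0.338], [-0.483, -0.55, 0.681, -0.582], [0.006, -0.78, -0.625, 0.582], [0.0, 0.0, 0.0, 1.0]]
[0.23060249 0.63390779 0.22573385] [ 1.79914761e+02 -8.11927046e-03 -1.99940081e+01] 0.08762654419221991 0.0188 0.1
```

View pics/top0.png

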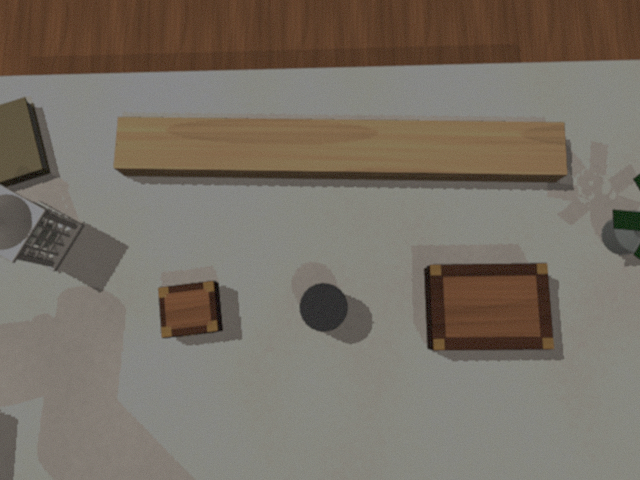

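View pics/side0.png

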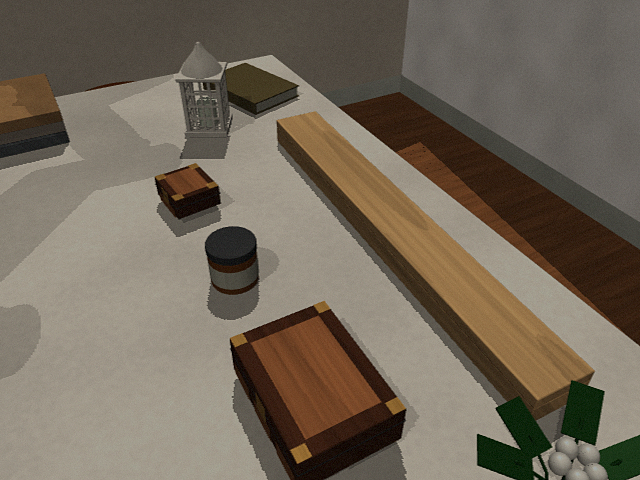

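The top view shows the chest on the right (about 425–552, 263–350), the candle in the middle (323, 307) and the small box on the left (190, 310). The riser lies across (115–565, 118–180). The side view shows the same layout. Next I'll measure them.

```bash
cat > h.py <<'E'
from plant import r
import numpy as np, cv2
def pts(c):
    v,u=np.mgrid[:480,:640]; z=c["z_map"]
    P=np.stack([(u-c["cx"])/c["fx"]*z,(v-c["cy"])/c["fy"]*z,z],-1)
    M=c["cam_to_world"]; return P@M[:3,:3].T+M[:3,3]
def rect(m,P):
    m=m.astype(np.uint8); m=cv2.morphologyEx(m,cv2.MORPH_OPEN,np.ones((3,3)))
    n,l,s,_=cv2.connectedComponentsWithStats(m); k=1+s[1:,4].argmax(); q=P[l==k]
    (a,b),(w,h),t=cv2.minAreaRect((q[:,:2]*1000).astype(np.float32))
    t=t if w<h else t-90   # short side along x
    t=(t+90)%180-90
    return np.array([a,b])/1000,sorted((w,h)),t,q[:,2].mean()
def riser(c,P):
    return rect((abs(P[...,2]-.05)<.006)&(P[...,0]>.58)&(c["z_map"]>0)&(abs(P[...,1])<.42),P)
def chest(c,P):
    return rect((abs(P[...,2]-.07)<.008)&(P[...,1]<-.11)&(P[...,1]>-.42)&(c["z_map"]>0),P)
def look(rp=None):
    c=r.capture("top");P=pts(c);C=chest(c,P)
    s=r.get_state()
    return c,P,C,s
E
python3 - <<'E'
from h import *
for n in("top","side"):
    c=dict(np.load(n+"0.npz"));P=pts(c)
    print(n,"riser",riser(c,P));print("chest",chest(c,P))
    m=(P[...,2]>.03)&(P[...,2]<.085)&(c["z_map"]>0)
    for nm,y0,y1,z in(("cand",-.1,.1,.072),("small",.12,.3,.05)):
        try:print(nm,rect((abs(P[...,2]-z)<.006)&(P[...,1]>y0)&(P[...,1]<y1)&(P[...,0]<.58)&(c["z_map"]>0),P))
        except Exception as e:print(nm,e)
    v=(P[...,2]>.04)&(P[...,1]<-.40)&(P[...,0]<.62)&(P[...,0]>.3);q=P[v];print("vase",q.min(0) if len(q) else 0,q.max(0) if len(q) else 0)
E
python3 drive.py '{"sx":[0.37, 0.37, 0.37, 0.37, 0.37, 0.37, 0.37, 0.37, 0.37, 0.37, 0.37, 0.37], "sy":[0.22, 0.22, 0.22, 0.22, 0.22, 0.22, 0.22, 0.22, 0.22, 0.22, 0.22, 0.22], "sz":[-0.04, -0.04, -0.04, -0.04, -0.04, -0.04, -0.04, -0.04, -0.04, -0.04, -0.04, -0.04], "ax":[0, 0, 0, 0, 0, 0, 0, 0, 0, 0, 0, 0], "ay":[0, 0, 0, 0, 0, 0, 0, 0, 0, 0, 0, 0], "az":[70, 70, 70, 70, 70, 70, 70, 70, 70, 70, 70, 70]}' 0 10
```

```text
time_s: 1.1
tcp_pos: [0.5051, 0.2981, 0.2667]
eef_rot: [-180.0, -0.0, -90.2]
contact_force: [-0.2, -0.1, 0.2]
gripper_width: 0.013
gripper_force: 0.0
```

```bash
python3 drive.py '{"sx":[0.04, 0.08, 0.12, 0.16, 0.2, 0.24, 0.28, 0.32, 0.36, 0.4, 0.44, 0.48], "sy":[0, 0.01, 0.02, 0.03, 0.04, 0.05, 0.06, 0.07, 0.08, 0.09, 0.095, 0.095], "sz":[0, 0, 0, 0, 0, 0, 0, 0, 0, 0, 0, 0], "ax":[0, 0, 0, 0, 0, 0, 0, 0, 0, 0, 0, 0], "ay":[0, 0, 0, 0, 0, 0, 0, 0, 0, 0, 0, 0], "az":[0, 0, 0, 0, 0, 0, 0, 0, 0, 0, 0, 0]}'
python3 drive.py '{"sx":[0.04, 0.08, 0.12, 0.135, 0.135, 0.135, 0.135, 0.135], "sy":[0, 0, 0, 0, 0, 0, 0, 0], "sz":[0, 0, 0.01, 0.04, 0.08, 0.12, 0.14, 0.14], "ax":[0, 0, 0, 0, 0, 0, 0, 0], "ay":[0, 0, 0, 0, 0, 0, 0, 0], "az":[0, 0, 0, 0, 0, 0, 0, 0]}'
```

```text
time_s: 2.1
tcp_pos: [0.4069, -0.18, 0.267]
eef_rot: [-179.9, 0.0, -89.9]
contact_force: [1.5, 0.9, 0.8]
gripper_width: 0.0006
gripper_force: 0.0
time_s: 2.77
tcp_pos: [0.4051, -0.3123, 0.1215]
eef_rot: [179.5, 0.2, -90.0]
contact_force: [-1.3, -1.2, 0.4]
gripper_width: 0.0004
gripper_force: 0.0
```

Run:
```python
from h import *
c,P,C,s=look();print(C,s["tcp_pos"],s["eef_rot"],s["time_s"],s["gripper_width"])
cv2.imwrite("pics/t1.png",c["frame"][:,:,::-1])
```

```text
(array([ 0.5484967 , -0.24135271]), [70.28636169433594, 180.5121307373047], -0.19855499267578125, np.float64(0.07008863653139098)) [ 0.40694214 -0.31309415  0.12452942] [ 1.79702832e+02  9.38697405e-02 -8.99638344e+01] 2.8167 0.000636622050178092
```

View pics/t1.png

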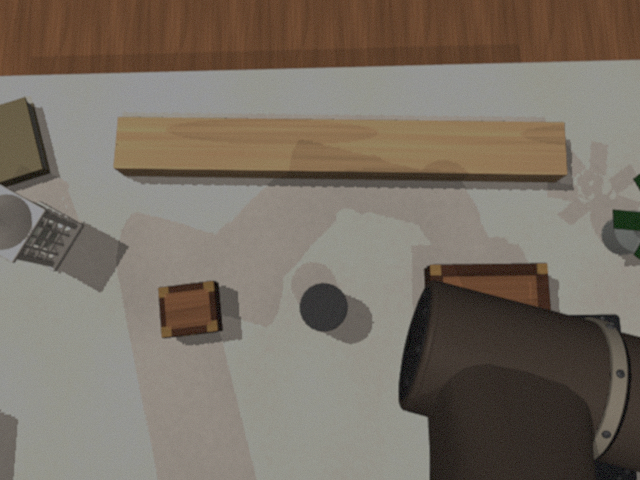

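The arm hides the near part of the chest, but its far edge is still visible at about (425–550, 265). I'll measure pose from that edge, then lower the tool and make the first push at the right corner.

```bash
cat >> h.py <<'E'
R0=np.array([.785,-.0154]);RY=-2.14
def far():
    s=r.get_state(); print("t %.1f"%s["time_s"],"tcp",np.round(s["tcp_pos"],3),"F",np.round(s["contact_force"],1))
    for n in("top","side"):
        c=r.capture(n);P=pts(c)
        m=(abs(P[...,2]-.07)<.006)&(P[...,1]<-.08)&(P[...,1]>-.42)&(P[...,0]>.4)&(c["z_map"]>0)
        m=cv2.morphologyEx(m.astype(np.uint8),cv2.MORPH_OPEN,np.ones((3,3)))
        if m.sum()<100: print(n,"hidden");continue
        q=(P[m>0][:,:2]*1000).astype(np.float32)
        h=cv2.approxPolyDP(cv2.convexHull(q),5,True)[:,0]/1000
        best=None
        for a,b in zip(h,np.roll(h,-1,0)):
            e=b-a if b[1]>a[1] else a-b; L=np.hypot(*e); nx=np.array([e[1],-e[0]])/max(L,1e-6)
            mid=(a+b)/2
            if (mid-h.mean(0))@nx>0 and nx[0]>.8 and (best is None or L>best[0]): best=(L,mid,nx)
        if best is None: print(n,"no edge");continue
        L,mid,nx=best; yaw=np.degrees(np.arctan2(nx[1],nx[0])); C=mid-.065*nx
        t=np.radians(RY);d=C-R0;x=d@[np.cos(t),np.sin(t)];y=d@[-np.sin(t),np.cos(t)]
        near=C-.065*nx;yd=np.array([-nx[1],nx[0]])
        print(n,"L%.3f rel yaw %.1f riser x %.3f y %.3f"%(L,yaw-RY,x,y),"C",np.round(C,3),"nearL",np.round(near+.075*yd,3),"nearR",np.round(near-.075*yd,3))
E
python3 drive.py '{"sx":[0, 0, 0, 0, 0], "sy":[0, 0, 0, 0, 0], "sz":[0.03, 0.06, 0.09, 0.097, 0.097], "ax":[0, 0, 0, 0, 0], "ay":[0, 0, 0, 0, 0], "az":[0, 0, 0, 0, 0]}'
python3 drive.py '{"sx":[0, 0, 0, 0, 0, 0, 0, 0, 0], "sy":[-0.006, -0.012, -0.018, -0.024, -0.03, -0.035, -0.04, -0.045, -0.05], "sz":[0, 0, 0, 0, 0, 0, 0, 0, 0], "ax":[0, 0, 0, 0, 0, 0, 0, 0, 0], "ay":[0, 0, 0, 0, 0, 0, 0, 0, 0], "az":[0, 0, 0, 0, 0, 0, 0, 0, 0]}'
python3 -c "from h import *;far()"
```

```text
time_s: 3.23
tcp_pos: [0.4085, -0.3136, 0.0294]
eef_rot: [179.9, 0.0, -89.9]
contact_force: [-0.6, 0.2, 0.4]
gripper_width: 0.0005
gripper_force: 0.0
time_s: 3.98
tcp_pos: [0.4566, -0.3148, 0.0304]
eef_rot: [179.8, -0.0, -90.0]
contact_force: [-9.1, -6.8, 7.4]
gripper_width: 0.0003
gripper_force: 5.8
t 4.0 tcp [ 0.457 -0.315  0.03 ] F [-9.1 -6.8  7.4]
top L0.077 rel yaw 9.4 riser x -0.239 y -0.278 C [ 0.535 -0.284] nearL [ 0.461 -0.218] nearR [ 0.48  -0.367]
side L0.116 rel yaw 11.2 riser x -0.242 y -0.259 C [ 0.534 -0.265] nearL [ 0.458 -0.201] nearR [ 0.481 -0.35 ]
```

```bash
python3 drive.py '{"sx":[0, 0, 0, 0, 0], "sy":[-0.005, -0.01, -0.014, -0.014, -0.014], "sz":[0, 0, 0, 0, 0], "ax":[0, 0, 0, 0, 0], "ay":[0, 0, 0, 0, 0], "az":[0, 0, 0, 0, 0]}'
python3 -c "from h import *;far()"
python3 drive.py '{"sx":[0, 0, -0.03, -0.07, -0.11, -0.14, -0.14], "sy":[0.02, 0.05, 0.06, 0.06, 0.06, 0.055, 0.055], "sz":[0, 0, 0, 0, 0, 0, 0], "ax":[0, 0, 0, 0, 0, 0, 0], "ay":[0, 0, 0, 0, 0, 0, 0], "az":[0, 0, 0, 0, 0, 0, 0]}'
python3 -c "from h import *;far()"
```

```text
time_s: 4.5
tcp_pos: [0.472, -0.3147, 0.0302]
eef_rot: [179.9, -0.0, -90.0]
contact_force: [-4.8, -4.9, 3.6]
gripper_width: 0.0005
gripper_force: 3.1
t 4.5 tcp [ 0.472 -0.315  0.03 ] F [-4.8 -4.9  3.6]
top L0.039 rel yaw 17.5 riser x -0.222 y -0.291 C [ 0.553 -0.298] nearL [ 0.47  -0.243] nearR [ 0.51  -0.388]
side L0.088 rel yaw 15.2 riser x -0.228 y -0.266 C [ 0.547 -0.273] nearL [ 0.467 -0.215] nearR [ 0.501 -0.361]
time_s: 5.18
tcp_pos: [0.419, -0.1704, 0.0307]
eef_rot: [-179.9, 0.0, -89.8]
contact_force: [-0.3, 0.0, -0.4]
gripper_width: 0.0003
gripper_force: 0.0
t 5.2 tcp [ 0.419 -0.17   0.031] F [-0.3  0.  -0.4]
top L0.178 rel yaw 15.8 riser x -0.240 y -0.223 C [ 0.536 -0.229] nearL [ 0.456 -0.172] nearR [ 0.491 -0.317]
side L0.178 rel yaw 16.5 riser x -0.240 y -0.224 C [ 0.537 -0.23 ] nearL [ 0.455 -0.174] nearR [ 0.492 -0.319]
```

```bash
python3 drive.py '{"sx":[0, 0, 0, 0, 0, 0, 0, 0, 0, 0, 0, 0], "sy":[-0.006, -0.012, -0.018, -0.024, -0.03, -0.036, -0.042, -0.048, -0.054, -0.06, -0.066, -0.072], "sz":[0, 0, 0, 0, 0, 0, 0, 0, 0, 0, 0, 0], "ax":[0, 0, 0, 0, 0, 0, 0, 0, 0, 0, 0, 0], "ay":[0, 0, 0, 0, 0, 0, 0, 0, 0, 0, 0, 0], "az":[0, 0, 0, 0, 0, 0, 0, 0, 0, 0, 0, 0]}'
python3 -c "from h import *;far()"
```

```text
time_s: 6.28
tcp_pos: [0.4865, -0.1743, 0.0281]
eef_rot: [179.6, 0.1, -90.1]
contact_force: [-5.9, 5.5, 2.2]
gripper_width: 0.0007
gripper_force: 3.8
t 6.3 tcp [ 0.486 -0.174  0.028] F [-5.9  5.5  2.2]
top L0.179 rel yaw -0.3 riser x -0.211 y -0.235 C [ 0.565 -0.242] nearL [ 0.503 -0.165] nearR [ 0.497 -0.314]
side L0.174 rel yaw -0.9 riser x -0.208 y -0.238 C [ 0.568 -0.245] nearL [ 0.507 -0.167] nearR [ 0.499 -0.316]
```

```bash
python3 drive.py '{"sx":[0, 0, 0, 0, 0, 0, 0, 0, 0], "sy":[-0.006, -0.012, -0.018, -0.024, -0.03, -0.036, -0.04, -0.04, -0.04], "sz":[0, 0, 0, 0, 0, 0, 0, 0, 0], "ax":[0, 0, 0, 0, 0, 0, 0, 0, 0], "ay":[0, 0, 0, 0, 0, 0, 0, 0, 0], "az":[0, 0, 0, 0, 0, 0, 0, 0, 0]}'
python3 -c "from h import *;far()"
```

```text
time_s: 7.13
tcp_pos: [0.5289, -0.1743, 0.0289]
eef_rot: [179.9, 0.0, -90.0]
contact_force: [-2.3, 1.2, -1.4]
gripper_width: 0.0003
gripper_force: 1.2
t 7.1 tcp [ 0.529 -0.174  0.029] F [-2.3  1.2 -1.4]
top L0.102 rel yaw -14.3 riser x -0.175 y -0.209 C [ 0.603 -0.218] nearL [ 0.562 -0.128] nearR [ 0.519 -0.271]
side L0.177 rel yaw -15.1 riser x -0.184 y -0.248 C [ 0.592 -0.256] nearL [ 0.552 -0.165] nearR [ 0.508 -0.308]
```

```bash
python3 drive.py '{"sx":[0, 0, 0.02, 0.06, 0.1, 0.134, 0.134, 0.134], "sy":[0.03, 0.06, 0.075, 0.075, 0.075, 0.07, 0.065, 0.06], "sz":[0, 0, 0, 0, 0, 0, 0, 0], "ax":[0, 0, 0, 0, 0, 0, 0, 0], "ay":[0, 0, 0, 0, 0, 0, 0, 0], "az":[0, 0, 0, 0, 0, 0, 0, 0]}'
python3 -c "from h import *;far()"
```

```text
time_s: 7.9
tcp_pos: [0.4701, -0.3103, 0.03]
eef_rot: [-179.9, -0.1, -90.2]
contact_force: [-0.4, -0.2, -0.1]
gripper_width: 0.0004
gripper_force: 0.0
t 7.9 tcp [ 0.47 -0.31  0.03] F [-0.4 -0.2 -0.1]
top L0.180 rel yaw -14.6 riser x -0.185 y -0.246 C [ 0.591 -0.255] nearL [ 0.551 -0.164] nearR [ 0.507 -0.308]
side L0.178 rel yaw -14.8 riser x -0.184 y -0.248 C [ 0.591 -0.256] nearL [ 0.551 -0.165] nearR [ 0.507 -0.309]
```

```bash
python3 drive.py '{"sx":[0, 0, 0, 0, 0, 0, 0, 0, 0, 0, 0, 0], "sy":[-0.006, -0.012, -0.018, -0.024, -0.03, -0.036, -0.042, -0.048, -0.054, -0.06, -0.066, -0.072], "sz":[0, 0, 0, 0, 0, 0, 0, 0, 0, 0, 0, 0], "ax":[0, 0, 0, 0, 0, 0, 0, 0, 0, 0, 0, 0], "ay":[0, 0, 0, 0, 0, 0, 0, 0, 0, 0, 0, 0], "az":[0, 0, 0, 0, 0, 0, 0, 0, 0, 0, 0, 0]}'
python3 -c "from h import *;far()"
```

```text
time_s: 9.0
tcp_pos: [0.5396, -0.3077, 0.0289]
eef_rot: [179.7, 0.0, -90.0]
contact_force: [-6.9, -4.3, 0.4]
gripper_width: 0.0002
gripper_force: 3.6
t 9.0 tcp [ 0.54  -0.308  0.029] F [-6.9 -4.3  0.4]
top hidden
side L0.106 rel yaw 4.8 riser x -0.153 y -0.272 C [ 0.622 -0.282] nearL [ 0.554 -0.21 ] nearR [ 0.561 -0.36 ]
```

```bash
python3 drive.py '{"sx":[0, 0, 0, 0, 0], "sy":[-0.006, -0.012, -0.018, -0.02, -0.02], "sz":[0, 0, 0, 0, 0], "ax":[0, 0, 0, 0, 0], "ay":[0, 0, 0, 0, 0], "az":[0, 0, 0, 0, 0]}'
python3 drive.py '{"sx":[0, 0, -0.02, -0.06, -0.1, -0.13, -0.13, -0.13], "sy":[0.03, 0.06, 0.08, 0.08, 0.08, 0.075, 0.065, 0.065], "sz":[0, 0, 0, 0, 0, 0, 0, 0], "ax":[0, 0, 0, 0, 0, 0, 0, 0], "ay":[0, 0, 0, 0, 0, 0, 0, 0], "az":[0, 0, 0, 0, 0, 0, 0, 0]}'
python3 -c "from h import *;far()"
```

```text
time_s: 9.52
tcp_pos: [0.5607, -0.3077, 0.0291]
eef_rot: [179.9, 0.0, -90.0]
contact_force: [-3.6, -3.1, -0.2]
gripper_width: 0.0009
gripper_force: 1.9
time_s: 10.18
tcp_pos: [0.4993, -0.1758, 0.0305]
eef_rot: [-179.8, -0.0, -89.7]
contact_force: [1.4, 0.7, 0.7]
gripper_width: 0.0004
gripper_force: 0.0
t 10.2 tcp [ 0.499 -0.176  0.03 ] F [1.4 0.7 0.7]
top L0.176 rel yaw 9.4 riser x -0.142 y -0.227 C [ 0.635 -0.237] nearL [ 0.561 -0.171] nearR [ 0.58  -0.319]
side L0.176 rel yaw 9.5 riser x -0.140 y -0.229 C [ 0.636 -0.239] nearL [ 0.562 -0.173] nearR [ 0.581 -0.321]
```

```bash
python3 drive.py '{"sx":[0, 0, 0, 0, 0, 0, 0, 0, 0, 0, 0, 0], "sy":[-0.01, -0.02, -0.03, -0.036, -0.042, -0.048, -0.054, -0.06, -0.066, -0.072, -0.078, -0.08], "sz":[0, 0, 0, 0, 0, 0, 0, 0, 0, 0, 0, 0], "ax":[0, 0, 0, 0, 0, 0, 0, 0, 0, 0, 0, 0], "ay":[0, 0, 0, 0, 0, 0, 0, 0, 0, 0, 0, 0], "az":[0, 0, 0, 0, 0, 0, 0, 0, 0, 0, 0, 0]}'
python3 -c "from h import *;far()"
```

```text
time_s: 11.28
tcp_pos: [0.5744, -0.1772, 0.0286]
eef_rot: [179.7, 0.1, -90.0]
contact_force: [-7.1, 5.1, 1.5]
gripper_width: 0.0003
gripper_force: 3.8
t 11.3 tcp [ 0.574 -0.177  0.029] F [-7.1  5.1  1.5]
top L0.098 rel yaw -0.5 riser x -0.122 y -0.198 C [ 0.656 -0.209] nearL [ 0.595 -0.131] nearR [ 0.588 -0.281]
side L0.178 rel yaw -0.8 riser x -0.123 y -0.239 C [ 0.653 -0.249] nearL [ 0.592 -0.171] nearR [ 0.584 -0.321]
```

```bash
python3 drive.py '{"sx":[0, 0, 0, 0], "sy":[-0.005, -0.008, -0.008, -0.008], "sz":[0, 0, 0, 0], "ax":[0, 0, 0, 0], "ay":[0, 0, 0, 0], "az":[0, 0, 0, 0]}'
python3 drive.py '{"sx":[0, 0, 0.02, 0.06, 0.1, 0.13, 0.13, 0.13], "sy":[0.03, 0.055, 0.055, 0.055, 0.055, 0.05, 0.045, 0.045], "sz":[0, 0, 0, 0, 0, 0, 0, 0], "ax":[0, 0, 0, 0, 0, 0, 0, 0], "ay":[0, 0, 0, 0, 0, 0, 0, 0], "az":[0, 0, 0, 0, 0, 0, 0, 0]}'
python3 -c "from h import *;far()"
```

```text
time_s: 11.72
tcp_pos: [0.5823, -0.1773, 0.0286]
eef_rot: [179.8, 0.1, -90.0]
contact_force: [-5.0, 3.7, -0.1]
gripper_width: 0.0007
gripper_force: 2.5
time_s: 12.38
tcp_pos: [0.5399, -0.3097, 0.0292]
eef_rot: [-180.0, -0.0, -90.1]
contact_force: [0.2, 0.9, 0.5]
gripper_width: 0.0005
gripper_force: 0.0
t 12.4 tcp [ 0.54  -0.31   0.029] F [0.2 0.9 0.5]
top L0.156 rel yaw -3.8 riser x -0.119 y -0.251 C [ 0.657 -0.261] nearL [ 0.6  -0.18] nearR [ 0.584 -0.329]
side L0.170 rel yaw -3.9 riser x -0.117 y -0.245 C [ 0.659 -0.256] nearL [ 0.602 -0.174] nearR [ 0.586 -0.323]
```

```bash
python3 drive.py '{"sx":[0, 0, 0, 0, 0, 0, 0, 0], "sy":[-0.008, -0.016, -0.022, -0.026, -0.03, -0.033, -0.036, -0.036], "sz":[0, 0, 0, 0, 0, 0, 0, 0], "ax":[0, 0, 0, 0, 0, 0, 0, 0], "ay":[0, 0, 0, 0, 0, 0, 0, 0], "az":[0, 0, 0, 0, 0, 0, 0, 0]}'
python3 -c "from h import *;far()"
```

```text
time_s: 13.15
tcp_pos: [0.5734, -0.3083, 0.0294]
eef_rot: [179.8, 0.0, -90.0]
contact_force: [-7.1, -3.7, 4.5]
gripper_width: 0.0002
gripper_force: 3.6
t 13.2 tcp [ 0.573 -0.308  0.029] F [-7.1 -3.7  4.5]
top hidden
side L0.109 rel yaw -2.0 riser x -0.116 y -0.274 C [ 0.659 -0.285] nearL [ 0.599 -0.205] nearR [ 0.588 -0.355]
```

Another 5 mm, then I'll retreat and look.

```bash
python3 drive.py '{"sx":[0, 0, 0, 0], "sy":[-0.003, -0.005, -0.005, -0.005], "sz":[0, 0, 0, 0], "ax":[0, 0, 0, 0], "ay":[0, 0, 0, 0], "az":[0, 0, 0, 0]}'
python3 drive.py '{"sx":[0, 0, -0.03, -0.06, -0.06, -0.06, -0.06], "sy":[0.03, 0.06, 0.08, 0.1, 0.13, 0.15, 0.15], "sz":[0, 0, 0, 0, -0.03, -0.06, -0.06], "ax":[0, 0, 0, 0, 0, 0, 0], "ay":[0, 0, 0, 0, 0, 0, 0], "az":[0, 0, 0, 0, 0, 0, 0]}'
python3 - <<'E'
from h import *
far();c=r.capture("top");cv2.imwrite("pics/t2.png",c["frame"][:,:,::-1]);P=pts(c)
for nm,y0,y1,z in(("cand",-.1,.1,.072),("small",.12,.3,.05)): print(nm,rect((abs(P[...,2]-z)<.006)&(P[...,1]>y0)&(P[...,1]<y1)&(P[...,0]<.58)&(c["z_map"]>0),P))
E
```

```text
time_s: 13.58
tcp_pos: [0.5782, -0.3086, 0.0295]
eef_rot: [179.8, -0.0, -90.0]
contact_force: [-6.9, -5.4, 3.0]
gripper_width: 0.0001
gripper_force: 3.7
time_s: 14.17
tcp_pos: [0.4296, -0.2478, 0.0944]
eef_rot: [-179.7, -0.1, -89.9]
contact_force: [1.1, 0.9, 0.1]
gripper_width: 0.0006
gripper_force: 0.0
t 14.2 tcp [ 0.43  -0.248  0.094] F [1.1 0.9 0.1]
top L0.176 rel yaw -0.1 riser x -0.112 y -0.237 C [ 0.664 -0.248] nearL [ 0.602 -0.17 ] nearR [ 0.596 -0.32 ]
side L0.176 rel yaw -0.2 riser x -0.112 y -0.239 C [ 0.664 -0.25 ] nearL [ 0.602 -0.172] nearR [ 0.596 -0.322]
cand (array([0.52834064, 0.01714775]), [54.57266616821289, 72.17479705810547], 35.67901611328125, np.float64(0.0717596583004585))
small (array([0.52235052, 0.22549742]), [80.76031494140625, 90.72632598876953], 5.88105583190918, np.float64(0.050147185750522905))
```

View pics/t2.png

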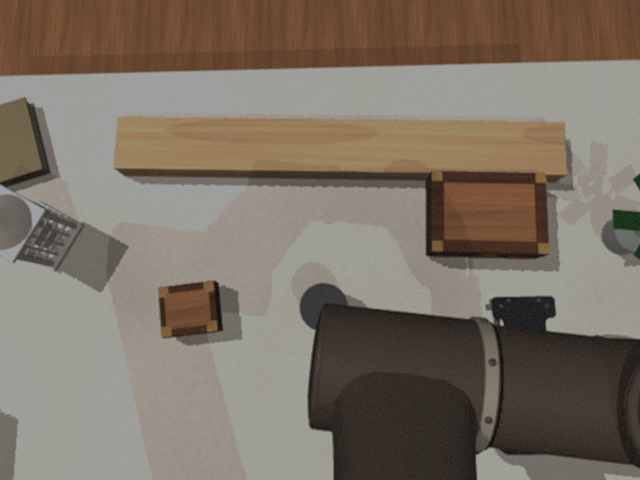

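The picture shows the chest (428–548, 172–256) square against the riser, 2 mm off it. The small box is in its original place, and so is the visible part of the candle at (323, 300).

```bash
python3 -c "from plant import r;print(r.close_job())"
```

```text
the job is handed in; nothing more can be done
None
```

The job is handed in: I walked the chest to the riser in alternating swings of up to about 16 degrees, and it finished square (within 0.2 degrees) and about 2 mm from it, with the small box unmoved and the candle, partly hidden by the arm in the last picture, apparently still in place.

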